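# Close the click-stop fence up to the vial rack

## Task

Secure the vial rack on the slate tray: with a fingertip or the outside of the fingers, gently push the sliding oak fence along its rail towards the rack until it clicks into the last of the three notches, the one just short of the rack, and leave it seated there. Do not run past that notch and do not pinch the fence. Leave the rack, its vials and everything else on the dresser where they stand.

Things in the scene. Friction and masses are not known exactly. Their poses are not given: they have to be found in the camera images.
- tray: Dark slate tray, fixed, 220 x 480 mm, its top 12 mm above the dresser. Origin: centre of its underside. Its y axis runs along its length towards the rack: the way the fence is to be pushed. Beside its +x edge, along y, lies an aluminium rail with a brass strip (22 mm wide, 12 mm high over the slate). A fixed end cheek (62 mm high, 4 mm thick) at y = +200 mm backs the rack.
- last_notch (a point): The last of the three notches (10 mm gaps in the brass strip of the rail, 65 mm apart), on the strip's top; it lies 78 mm to the +x side of the tray's centre line. It is the notch nearest the rack, and in it the middle of the black carriage stands over this point.
- fence (a joint): Fence position along the rail (m), growing towards the rack: 0 at the free end, notches at 0.055, 0.120 and 0.185 (wanted), travel ends at 0.205. Starts at 0 to 0.10, perhaps already in the first notch. Slides with 1 to 4 N; within about 4 mm of a notch a spring ball drops in, the push falls away and the fence draws itself in and stays; pushing it out takes about 9 N.
- fence_face (a point): Centre of the fence's push face, the -y face, away from the rack; axes as the tray's. The fence is an upright oak board 14 mm thick across the tray, from -85 to +90 mm in x and -38 to +24 mm in z of this point, which is 40 mm above the slate. The slate before this face is bare. With the fence in the last notch the rack stands 10 to 17 mm beyond the board.
- carriage_top (a point): Middle of the top of the fence's black carriage, which rides on the rail: 44 mm along the rail, 32 mm wide, its top 33 mm above the slate. It sticks out 15 mm before the push face, from +62 to +94 mm in the face's x.
- rack_center (a point): Centre (17.5 mm above its foot) of the white plastic vial rack standing loose on the tray between fence and end cheek: 46 x 116 mm (long side along the tray), 35 mm high. Leave it.
- vial1_center (a point): Centre of the amber sample vial in the rack, 21 mm across and 57 mm high, with a black cap; it stands on the rack's floor 5 mm above the slate, its cap 62 mm above the slate. Leave it.
- vial2_center (a point): Centre of the green sample vial in the rack, 21 mm across and 57 mm high, with a black cap; it stands on the rack's floor 5 mm above the slate, its cap 62 mm above the slate. Leave it.
- vial3_center (a point): Centre of the clear sample vial in the rack, 21 mm across and 57 mm high, with a black cap; it stands on the rack's floor 5 mm above the slate, its cap 62 mm above the slate. Leave it.
- bottle_center (a point): Centre (60 mm up) of a heavy square amber bottle, 64 x 64 x 129 mm with its black cap, standing on the dresser. Leave it.
- bowl_center (a point): Centre (half-way up) of a stainless steel shaving bowl, 116 mm across the rim, 55 mm high. Leave it.
- oak_box_center (a point): Centre (42 mm up) of a closed oak box with a brass hook latch, 124 x 184 x 84 mm. Leave it.
- brush_center (a point): Centre (53 mm up) of a shaving brush standing on its dark wooden handle, 40 mm across, 106 mm high. Leave it.
Not all that is in view belongs to the job. What is shaped like the part that bears rack_center but blue or pink is not meant.

How it is judged:
By the outcome, as a careful person would: the job done as asked, in the order asked, and still so for the second after the job is handed in, with the robot touching nothing.
It also fails if it takes over 42 s, if anything falls off the work surface, if the arm or the gripper's body presses on something with over 40 N, if the wrist force passes 120 N, or if a joint passes its speed limit or range.

## Robot

A 6-joint arm with a two-finger parallel gripper is mounted at the origin on the work surface. World frame = base frame: x ahead of the robot, y to its left, z up, the work surface at z = 0. Lengths are in mm, angles in rad, forces in N, time in s.
With the tool pointing down it reaches from about 350 to 975 mm from the base axis. Payload 7.1 kg.
Tool frame: the origin (TCP) lies at the very end of the fingers, on their centre line; the grasp point (between the pads) lies 19 mm behind it; z points along the fingers, y is the direction in which the jaws open and shut (so a half turn about z gives the same grasp; the last joint's range is limited). The gripper opens to 88 mm and grips with 3 to 60 N. Pads are 20 mm wide; open, the fingers measure 115 mm over their backs; the gripper's body (75 mm by 178 mm) begins 61 mm behind the grasp point.
Start: joints at [-1.15, 0.423, 1.63, -0, 1.089, -0.019], TCP at [266.114, -565.498, 222.675] pointing down, gripper open.
Joint ranges: [-3, 3], [-0.9, 2.11], [0.09, 2.58], [-1.31, 4.45], [0.11, 2.69], [-2.54, 2.54]. Speed limits (rad/s): [2.39, 2.39, 3.01, 3.14, 3.14, 3.14].

## Interface

Orientations are given as a rotation vector (axis times angle).
In Python, from workcell import readout, imaging, close_job gives the robot as it stands.
- The arm moves only by the tool carry_out, never from a script. Its argument "rows" is a list of rows, each a list of 3 entries, a list of its own where there are three numbers: the shift along the tool's x, y, z in m, then the turn, a rotation vector about the tool's x, y, z in rad, then the closure, from 0 (fully open) to 1 (shut). In form: [[[dx, dy, dz], [wx, wy, wz], hand], ...]. A call has 1 to 12 rows; each row shifts and turns the commanded pose from where the row before left it, along the tool's axes as they then stand; what a row does not reach is not made up. A row lasts 1/12 s, in which the tool goes at most 41.7 mm and 7.16 degrees, less where a joint would pass 70% of its speed; a pose out of reach is approached as far as the arm can. A call with a gripper value outside its range is refused whole. The fingers move at their own pace and stop on an object; the grip force is fixed at half the most. Time passes only in rows, so rows that do not move let the fingers close. It gives the time, the measured TCP pose, the force and the opening at its end, in the units of the state.
- readout.get_obs(): the state, without advancing time (a new reading comes with each control period).
- imaging.get_image(name): name is "side" or "top"; returns the picture (480x640x3 uint8, red, green, blue); there is no depth.
- imaging.camera_params(name): a dict with "fx", "fy", "cx", "cy" (pixels), "rvec" (rotation vector, rad) and "tvec" (3), from world to camera coordinates, as OpenCV has them. Camera axes: x right, y down, z forward; pixel columns grow to the right and rows downward; lengths in mm; the calibration is good to about 2 mm. A picture is of the moment at which its call begins. camera_params takes no time and is no camera call.
- close_job(): hands the job in, once; it reports no verdict.
The state is a dict: "t": time; "qpos": joint angles; "qvel": joint speeds; "joint_torque": joint torques, N m; "ee_pos": TCP position; "orientation": TCP orientation; "ft_force": force on the tool from outside, world axes, zero at the start; "moment": the same for the moment, N m; "width": finger opening in mm.
Only numpy, scipy, OpenCV 4.12 (cv2) and the standard library are available. Lean on these libraries where they do the work, as an engineer would, in place of code of your own. Each camera call takes 0.05 s, during which the arm holds its last target.

## Working session

There is one attempt and no reset: what is moved stays moved. The work goes in short steps, Python scripts to look and compute and a tool call to move; the robot and the scene stay as the last step left them, time stands still between calls to the robot, and variables do not carry over. Pictures are saved under pics/ and viewed, and the job is handed in when it is done.

Besides the shell and the picture viewer there is one more tool, called after ">>>" as name(argument=value, ...), one argument or row to a line, values as JSON. carry_out: Moves the arm, as the interface text tells. Its arguments: {"type":"object","properties":{"rows":{"type":"array","items":{"type":"array"}}},"required":["rows"]}

```bash
mkdir -p pics; ls
python3 - <<'E'
from workcell import readout, imaging
import cv2
for n in("side","top"):
    im=imaging.get_image(n); cv2.imwrite(f"pics/{n}0.png",im[:,:,::-1]); print(n,imaging.camera_params(n))
print(readout.get_obs())
E
```

```text
pics
side {'fx': 446.57931657555497, 'fy': 446.57931657555497, 'cx': 313.6666755183128, 'cy': 234.76753108592865, 'rvec': array([ 0.54225033, -2.62291599,  1.31292266]), 'tvec': array([511.40878373, 198.13647534, 873.92125606])}
top {'fx': 437.64160567466865, 'fy': 437.64160567466865, 'cx': 321.70777080949836, 'cy': 235.60527520171885, 'rvec': array([ 2.19288974, -2.13055007,  0.14602667]), 'tvec': array([   5.20972245,  540.81812262, 1081.30698716])}
{'t': 0.1, 'qpos': array([-1.15000213e+00,  4.23746190e-01,  1.63062272e+00,  1.47975538e-05,
        1.08860162e+00, -1.89917779e-02]), 'qvel': array([-0.00117179,  0.00205555, -0.00128652, -0.0012401 ,  0.00071883,
       -0.00087314]), 'joint_torque': array([ 6.17489568e-04, -5.45617282e+01, -2.74328309e+01,  6.47186721e-02,
        1.88821717e-02, -4.51055939e-05]), 'ee_pos': array([ 265.91401546, -565.04551216,  221.98722415]), 'orientation': array([-3.06462773e+00, -6.84954880e-01,  4.11553456e-04]), 'ft_force': array([-0.81053181,  0.63978819, -0.62139137]), 'moment': array([-0.03573803,  0.00745939, -0.01735823]), 'width': 87.61539402193328}
```

View pics/side0.png

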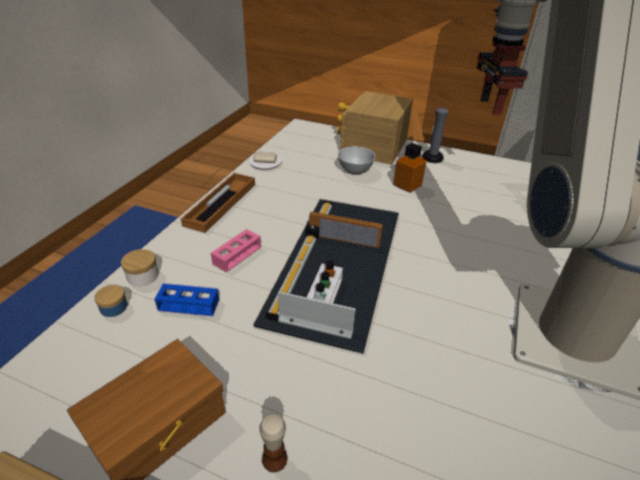

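View pics/top0.png

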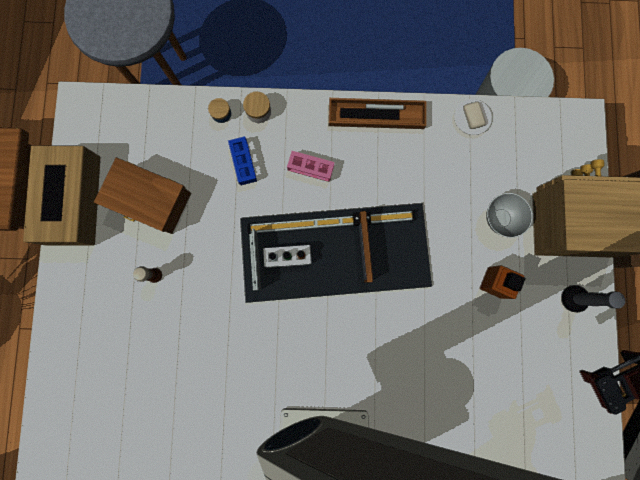

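The top view shows the tray at about (242–432, 205–300), the fence near column 366, and the rack at (288,256). The push direction is image-left, roughly world +y. Next I'll zoom in for edges.

Run:
```python
import cv2
a=cv2.imread('pics/top0.png')[195:310,235:440]; cv2.imwrite('pics/topz.png',cv2.resize(a,None,fx=3.9,fy=3.9,interpolation=cv2.INTER_CUBIC))
a=cv2.imread('pics/side0.png')[190:350,250:410]; cv2.imwrite('pics/sidez.png',cv2.resize(a,None,fx=3.7,fy=3.7,interpolation=cv2.INTER_CUBIC))
```

```text
(no output)
```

View pics/topz.png

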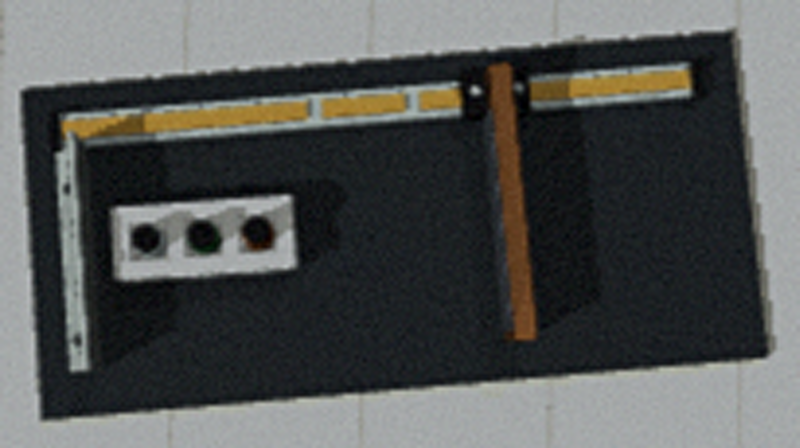

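View pics/sidez.png

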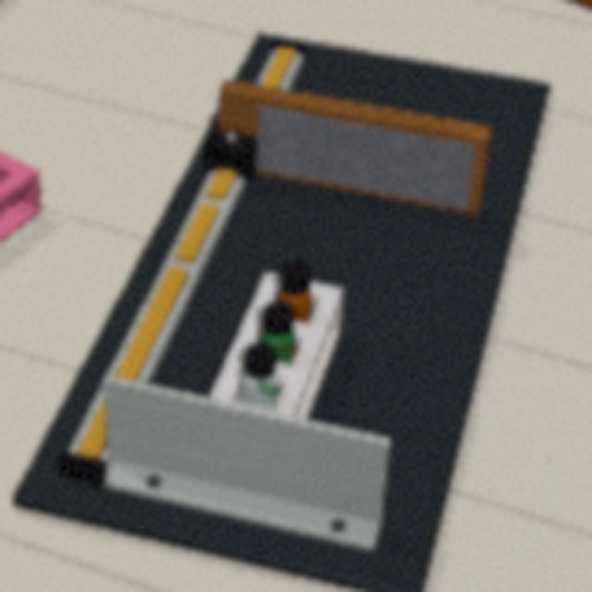

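```bash
cat > h.py <<'E'
import numpy as np, cv2
from workcell import imaging
P={}
def prm(n):
    if n not in P:
        p=imaging.camera_params(n); P[n]=(np.array([[p['fx'],0,p['cx']],[0,p['fy'],p['cy']],[0,0,1]]),cv2.Rodrigues(p['rvec'])[0],p['tvec'])
    return P[n]
def ray(n,uv,z):
    K,R,t=prm(n); c=-R.T@t; d=R.T@np.linalg.solve(K,[uv[0],uv[1],1.]); return c+d*(z-c[2])/d[2]
def tri(a,b):
    M=[np.hstack([R,t[:,None]]) for K,R,t in (prm('top'),prm('side'))]
    X=cv2.triangulatePoints(prm('top')[0]@M[0],prm('side')[0]@M[1],np.array(a,float),np.array(b,float)).ravel(); return X[:3]/X[3]
Z=lambda p:(235+(p[0]-1.5)/3.9,195+(p[1]-1.5)/3.9)
S=lambda p:(250+(p[0]-1.4)/3.7,190+(p[1]-1.4)/3.7)
E
python3 - <<'E'
from h import *
np.set_printoptions(precision=1,suppress=True)
T=dict(c_pp=((22,90),(14,504)),c_pm=((735,30),(259,36)),c_mm=((770,355),(549,85)),c_mp=((42,418),None),
 last=((315,107),(178,267)),mid=((411,103),(217,203)),brd_p_back=((488,66),(222,84)),brd_m_front=((536,339),(490,127)),brd_m_rack=((513,340),None),brd_p_front=((510,65),None))
zz=dict(c=12,l=24,m=24,b=76)
for k,(a,b) in T.items():
    print(k,ray('top',Z(a),zz[k[0]]),ray('side',S(b),zz[k[0]]) if b else '',tri(Z(a),S(b)) if b else '')
for n,p,z in (('carr L',(463,100),45),('carr R',(530,92),45),('rackR top',(297,235),47),('rackL',(113,245),47)): print(n,ray('top',Z(p),z))
from workcell import readout
im=cv2.imread('pics/top0.png')
E
```

```text
c_pp [583.9 234.   12. ] [580.8 239.3  12. ] [584.3 234.9   6. ]
c_pm [ 639.3 -243.4   12. ] [ 635.5 -233.7   12. ] [ 640.5 -245.5    3.9]
c_mm [ 422.1 -266.4   12. ] [ 421.6 -260.    12. ] [ 422.5 -267.6    6.9]
c_mp [367.8 209.9  12. ]  
last [576.4  38.   24. ] [575.5  44.1  24. ] [577.7  38.2  18.5]
mid [581.  -25.4  24. ] [578.7 -22.9  24. ] [580.7 -25.8  21.5]
brd_p_back [597.8 -71.1  76. ] [599.3 -76.9  76. ] [596.8 -70.7  80.6]
brd_m_front [ 426.7 -103.9   76. ] [ 428.1 -102.4   76. ] [ 427.6 -103.8   75.1]
brd_m_rack [425.7 -89.6  76. ]  
brd_p_front [598.9 -85.   76. ]  
carr L [580.6 -58.1  45. ]
carr R [ 587.2 -101.7   45. ]
rackR top [489.4  46.9  47. ]
rackL [479.6 164.5  47. ]
```

Both views agree to a few mm. The tray's y axis points along (-0.114, 0.9935), and its centre is near (503, -16.5). The push face is at tray y ≈ -78.5 and the last notch at about +46.5, so the fence is at about 0.067 with roughly 118 mm to go. I'll turn the tool to line up with the tray, shut the fingers and move in behind the fence.

>>> carry_out(
  rows=[
    [[0,0,0],[0,0,0.081],1],
    [[0,0,0],[0,0,0.081],1],
    [[0,0,0],[0,0,0.081],1],
    [[0,0,0],[0,0,0.082],1],
    [[0.0164,-0.0205,0],[0,0,0],1],
    [[0.0164,-0.0205,0],[0,0,0],1],
    [[0.0164,-0.0205,0],[0,0,0],1],
    [[0.0164,-0.0205,0],[0,0,0],1],
    [[0.0164,-0.0205,0],[0,0,0],1],
    [[0.0164,-0.0205,0],[0,0,0],1],
    [[0.0164,-0.0205,0],[0,0,0],1],
    [[0.0164,-0.0205,0],[0,0,0],1],
  ],
)

```text
t: 1.1
ee_pos: [378.0, -386.2, 222.4]
orientation: [-3.136, -0.18, 0.001]
ft_force: [0.8, -0.2, 0.2]
width: 11.4
```

>>> carry_out(
  rows=[
    [[0.0164,-0.0205,0],[0,0,0],1],
    [[0.0164,-0.0205,0],[0,0,0],1],
    [[0.0164,-0.0205,0],[0,0,0],1],
    [[0.0164,-0.0205,0],[0,0,0],1],
    [[0.0164,-0.0205,0],[0,0,0],1],
    [[0.0164,-0.0205,0],[0,0,0],1],
    [[0.0164,-0.0205,0],[0,0,0],1],
    [[0.0164,-0.0205,0],[0,0,0],1],
    [[0.0164,-0.0205,0],[0,0,0],1],
    [[0.0164,-0.0205,0],[0,0,0],1],
    [[0,0,0],[0,0,0],1],
    [[0,0,0],[0,0,0],1],
  ],
)

```text
t: 2.1
ee_pos: [517.3, -164.1, 222.3]
orientation: [-3.136, -0.184, 0.001]
ft_force: [0.8, -0.5, 0.8]
width: 0.6
```

>>> carry_out(
  rows=[
    [[0.0165,-0.018,0],[0,0,0],1],
    [[0.0165,-0.018,0],[0,0,0],1],
    [[0,0,0.02],[0,0,0],1],
    [[0,0,0.02],[0,0,0],1],
    [[0,0,0.02],[0,0,0],1],
    [[0,0,0.02],[0,0,0],1],
    [[0,0,0.02],[0,0,0],1],
    [[0,0,0.02],[0,0,0],1],
    [[0,0,0.02],[0,0,0],1],
    [[0,0,0.02],[0,0,0],1],
    [[0,0,0.02],[0,0,0],1],
    [[0,0,0],[0,0,0],1],
  ],
)

```text
t: 3.1
ee_pos: [542.6, -126.0, 39.3]
orientation: [-3.135, -0.178, 0.01]
ft_force: [-0.7, 1.2, 0.4]
width: 0.3
```

Run:
```python
from workcell import readout, imaging
import cv2,numpy as np
for n in("top","side"):
    im=imaging.get_image(n)[:,:,::-1]; cv2.imwrite(f"pics/{n}1.png",im)
    a=im[180:310,235:440] if n=='top' else im[150:350,230:430]
    cv2.imwrite(f"pics/{n}1z.png",cv2.resize(a,None,fx=2.9,fy=2.9,interpolation=cv2.INTER_CUBIC))
o=readout.get_obs();print(o['t'],o['ee_pos'],o['ft_force'])
```

```text
3.2 [ 544.88010221 -126.27628215   42.31011453] [ 1.01901418 -0.11783951  0.33631219]
```

View pics/top1z.png

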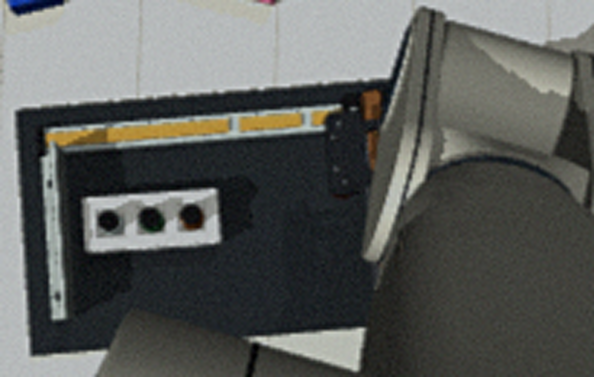

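View pics/side1z.png

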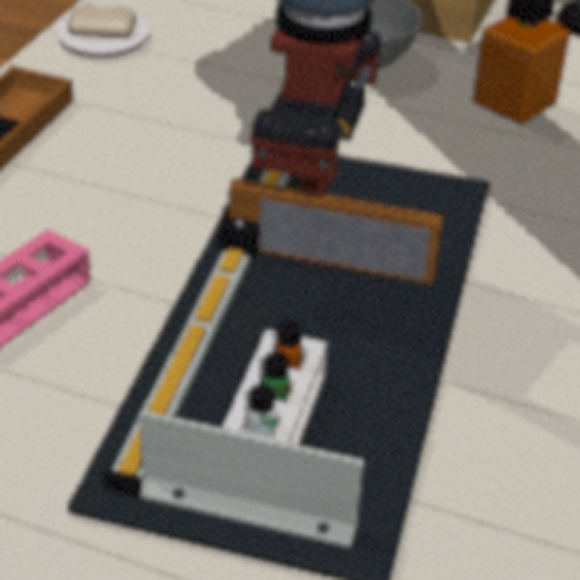

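The side view shows the closed fingers behind the fence, with the rail, notches and rack clear in front of it. I'll advance gently to contact.

>>> carry_out(
  rows=[
    [[0,-0.002,0],[0,0,0],1],
    [[0,-0.002,0],[0,0,0],1],
    [[0,-0.002,0],[0,0,0],1],
    [[0,-0.002,0],[0,0,0],1],
    [[0,-0.002,0],[0,0,0],1],
    [[0,-0.002,0],[0,0,0],1],
    [[0,-0.002,0],[0,0,0],1],
    [[0,-0.002,0],[0,0,0],1],
  ],
)

```text
t: 3.87
ee_pos: [543.9, -109.4, 42.7]
orientation: [-3.136, -0.181, -0.0]
ft_force: [-1.0, 0.2, -0.5]
width: 0.2
```

>>> carry_out(
  rows=[
    [[0,-0.002,0],[0,0,0],1],
    [[0,-0.002,0],[0,0,0],1],
  ],
)

```text
t: 4.03
ee_pos: [543.4, -105.4, 42.6]
orientation: [-3.136, -0.18, 0.0]
ft_force: [-0.9, 0.2, 0.1]
width: 0.1
```

>>> carry_out(
  rows=[
    [[0,-0.002,0],[0,0,0],1],
    [[0,-0.002,0],[0,0,0],1],
  ],
)

```text
t: 4.2
ee_pos: [543.0, -101.9, 42.6]
orientation: [3.136, 0.181, 0.0]
ft_force: [-0.7, -2.7, -0.5]
width: 0.6
```

>>> carry_out(
  rows=[
    [[0,-0.002,0],[0,0,0],1],
    [[0,-0.002,0],[0,0,0],1],
  ],
)

```text
t: 4.37
ee_pos: [542.6, -97.8, 42.7]
orientation: [3.136, 0.18, 0.0]
ft_force: [0.3, -2.7, -0.4]
width: 0.3
```

Contact at TCP y ≈ -103, and the fence slides at about 2.7 N. The middle notch will give me an exact reference.

>>> carry_out(
  rows=[
    [[0,-0.003,0],[0,0,0],1],
    [[0,-0.003,0],[0,0,0],1],
    [[0,-0.003,0],[0,0,0],1],
    [[0,-0.003,0],[0,0,0],1],
    [[0,-0.003,0],[0,0,0],1],
    [[0,-0.003,0],[0,0,0],1],
    [[0,-0.003,0],[0,0,0],1],
    [[0,-0.003,0],[0,0,0],1],
    [[0,-0.003,0],[0,0,0],1],
    [[0,-0.003,0],[0,0,0],1],
    [[0,-0.003,0],[0,0,0],1],
    [[0,-0.003,0],[0,0,0],1],
  ],
)

```text
t: 5.37
ee_pos: [538.5, -61.7, 42.7]
orientation: [-3.136, -0.18, -0.0]
ft_force: [-0.0, -3.3, -2.0]
width: 0.5
```

>>> carry_out(
  rows=[
    [[0,-0.001,0],[0,0,0],1],
    [[0,-0.001,0],[0,0,0],1],
  ],
)

```text
t: 5.53
ee_pos: [538.2, -59.6, 42.7]
orientation: [-3.136, -0.18, 0.0]
ft_force: [0.9, -1.5, -1.2]
width: 0.4
```

>>> carry_out(
  rows=[
    [[0,-0.001,0],[0,0,0],1],
    [[0,-0.001,0],[0,0,0],1],
  ],
)

```text
t: 5.7
ee_pos: [538.0, -57.9, 42.7]
orientation: [-3.136, -0.18, 0.0]
ft_force: [0.1, -0.3, -0.9]
width: 0.5
```

>>> carry_out(
  rows=[
    [[0,-0.001,0],[0,0,0],1],
  ],
)

```text
t: 5.78
ee_pos: [537.9, -56.9, 42.7]
orientation: [-3.136, -0.18, -0.0]
ft_force: [0.8, -1.0, -1.3]
width: 0.9
```

>>> carry_out(
  rows=[
    [[0,-0.001,0],[0,0,0],1],
  ],
)

```text
t: 5.87
ee_pos: [537.7, -55.9, 42.7]
orientation: [-3.136, -0.18, -0.0]
ft_force: [0.4, -0.8, -0.3]
width: 0.6
```

>>> carry_out(
  rows=[
    [[0,-0.001,0],[0,0,0],1],
  ],
)

```text
t: 5.95
ee_pos: [537.6, -54.9, 42.7]
orientation: [-3.136, -0.18, 0.0]
ft_force: [0.7, -0.6, 0.2]
width: 0.3
```

>>> carry_out(
  rows=[
    [[0,-0.001,0],[0,0,0],1],
  ],
)

```text
t: 6.03
ee_pos: [537.4, -53.8, 42.7]
orientation: [-3.136, -0.18, 0.0]
ft_force: [-0.5, 0.4, 0.1]
width: 0.6
```

>>> carry_out(
  rows=[
    [[0,-0.001,0],[0,0,0],1],
  ],
)

```text
t: 6.12
ee_pos: [537.2, -52.8, 42.6]
orientation: [-3.136, -0.18, 0.001]
ft_force: [0.5, -0.2, -0.4]
width: 0.5
```

>>> carry_out(
  rows=[
    [[0,-0.001,0],[0,0,0],1],
  ],
)

```text
t: 6.2
ee_pos: [537.1, -51.9, 42.7]
orientation: [-3.136, -0.18, 0.001]
ft_force: [-0.1, 0.7, -0.0]
width: 0.5
```

>>> carry_out(
  rows=[
    [[0,-0.001,0],[0,0,0],1],
  ],
)

```text
t: 6.28
ee_pos: [537.0, -50.9, 42.7]
orientation: [-3.136, -0.18, 0.0]
ft_force: [1.3, -0.9, 0.1]
width: 0.5
```

>>> carry_out(
  rows=[
    [[0,-0.001,0],[0,0,0],1],
  ],
)

```text
t: 6.37
ee_pos: [537.0, -50.2, 42.7]
orientation: [3.136, 0.181, -0.0]
ft_force: [0.9, -5.3, -0.4]
width: 0.7
```

>>> carry_out(
  rows=[
    [[0,-0.001,0],[0,0,0],1],
  ],
)

```text
t: 6.45
ee_pos: [536.9, -49.7, 42.7]
orientation: [3.135, 0.181, -0.0]
ft_force: [-1.1, -10.1, -1.2]
width: 0.3
```

>>> carry_out(
  rows=[
    [[0,-0.001,0],[0,0,0],1],
  ],
)

```text
t: 6.53
ee_pos: [536.9, -49.2, 42.7]
orientation: [3.135, 0.182, 0.0]
ft_force: [-1.5, -7.8, -1.1]
width: 0.3
```

>>> carry_out(
  rows=[
    [[0,-0.001,0],[0,0,0],1],
  ],
)

```text
t: 6.62
ee_pos: [536.7, -47.9, 42.7]
orientation: [3.135, 0.18, 0.0]
ft_force: [-0.5, -7.7, -0.7]
width: 0.6
```

>>> carry_out(
  rows=[
    [[0,-0.001,0],[0,0,0],1],
  ],
)

```text
t: 6.7
ee_pos: [536.6, -46.8, 42.7]
orientation: [3.136, 0.18, -0.0]
ft_force: [0.1, -2.1, -0.8]
width: 0.4
```

The middle notch showed up clearly: the force fell at y ≈ -59 and contact came back at ≈ -50.7, with about a 10 N breakout. The last notch is 64.6 mm further in y, so I expect the force to fall at about +5 and will stop as soon as it does.

>>> carry_out(
  rows=[
    [[0,-0.003,0],[0,0,0],1],
    [[0,-0.003,0],[0,0,0],1],
    [[0,-0.003,0],[0,0,0],1],
    [[0,-0.003,0],[0,0,0],1],
    [[0,-0.003,0],[0,0,0],1],
    [[0,-0.003,0],[0,0,0],1],
    [[0,-0.003,0],[0,0,0],1],
    [[0,-0.003,0],[0,0,0],1],
    [[0,-0.003,0],[0,0,0],1],
    [[0,-0.003,0],[0,0,0],1],
    [[0,-0.003,0],[0,0,0],1],
    [[0,-0.003,0],[0,0,0],1],
  ],
)

```text
t: 7.7
ee_pos: [532.4, -10.0, 42.7]
orientation: [-3.136, -0.18, 0.0]
ft_force: [-0.7, -3.3, 0.0]
width: 0.5
```

>>> carry_out(
  rows=[
    [[0,-0.001,0],[0,0,0],1],
    [[0,-0.001,0],[0,0,0],1],
    [[0,-0.001,0],[0,0,0],1],
    [[0,-0.001,0],[0,0,0],1],
    [[0,-0.001,0],[0,0,0],1],
    [[0,-0.001,0],[0,0,0],1],
    [[0,-0.001,0],[0,0,0],1],
    [[0,-0.001,0],[0,0,0],1],
  ],
)

```text
t: 8.37
ee_pos: [531.5, -2.3, 42.7]
orientation: [-3.136, -0.18, 0.0]
ft_force: [-0.0, -2.4, -0.5]
width: 0.1
```

>>> carry_out(
  rows=[
    [[0,-0.001,0],[0,0,0],1],
    [[0,-0.001,0],[0,0,0],1],
  ],
)

```text
t: 8.53
ee_pos: [531.4, -0.3, 42.7]
orientation: [3.136, 0.18, 0.0]
ft_force: [-0.1, -2.4, -0.8]
width: 0.3
```

>>> carry_out(
  rows=[
    [[0,-0.001,0],[0,0,0],1],
  ],
)

```text
t: 8.62
ee_pos: [531.2, 0.7, 42.7]
orientation: [-3.136, -0.18, -0.0]
ft_force: [0.3, -1.9, -0.6]
width: -0.1
```

>>> carry_out(
  rows=[
    [[0,-0.001,0],[0,0,0],1],
  ],
)

```text
t: 8.7
ee_pos: [531.1, 1.7, 42.7]
orientation: [-3.136, -0.18, -0.0]
ft_force: [0.6, -1.9, 0.3]
width: 0.5
```

>>> carry_out(
  rows=[
    [[0,-0.001,0],[0,0,0],1],
  ],
)

```text
t: 8.78
ee_pos: [531.0, 2.7, 42.7]
orientation: [3.136, 0.18, 0.0]
ft_force: [0.4, -2.3, -0.7]
width: 0.3
```

>>> carry_out(
  rows=[
    [[0,-0.001,0],[0,0,0],1],
  ],
)

```text
t: 8.87
ee_pos: [530.9, 3.7, 42.7]
orientation: [-3.136, -0.18, -0.0]
ft_force: [-0.1, -1.8, -0.3]
width: 0.3
```

>>> carry_out(
  rows=[
    [[0,-0.001,0],[0,0,0],1],
  ],
)

```text
t: 8.95
ee_pos: [530.8, 4.7, 42.7]
orientation: [3.136, 0.18, 0.0]
ft_force: [0.1, -2.2, -0.8]
width: 0.3
```

>>> carry_out(
  rows=[
    [[0,-0.001,0],[0,0,0],1],
  ],
)

```text
t: 9.03
ee_pos: [530.6, 5.7, 42.7]
orientation: [-3.136, -0.18, -0.0]
ft_force: [0.6, -2.4, -0.6]
width: 0.3
```

>>> carry_out(
  rows=[
    [[0,-0.001,0],[0,0,0],1],
  ],
)

```text
t: 9.12
ee_pos: [530.5, 6.7, 42.7]
orientation: [3.136, 0.18, -0.0]
ft_force: [0.8, -1.9, -0.4]
width: 0.3
```

>>> carry_out(
  rows=[
    [[0,-0.0005,0],[0,0,0],1],
  ],
)

```text
t: 9.2
ee_pos: [530.5, 7.2, 42.7]
orientation: [-3.136, -0.18, -0.0]
ft_force: [0.3, -0.9, -1.0]
width: 0.5
```

>>> carry_out(
  rows=[
    [[0,-0.0005,0],[0,0,0],1],
  ],
)

```text
t: 9.28
ee_pos: [530.4, 7.7, 42.7]
orientation: [-3.136, -0.18, -0.0]
ft_force: [-0.2, -1.2, -0.7]
width: 0.3
```

>>> carry_out(
  rows=[
    [[0,0,0],[0,0,0],1],
  ],
)

```text
t: 9.37
ee_pos: [530.4, 7.8, 42.7]
orientation: [-3.136, -0.18, -0.0]
ft_force: [-0.1, -0.6, -0.9]
width: 0.3
```

>>> carry_out(
  rows=[
    [[0,-0.0005,0],[0,0,0],1],
  ],
)

```text
t: 9.45
ee_pos: [530.4, 8.1, 42.7]
orientation: [-3.136, -0.18, -0.0]
ft_force: [-0.8, -1.3, -1.2]
width: 0.6
```

>>> carry_out(
  rows=[
    [[0,-0.0005,0],[0,0,0],1],
  ],
)

```text
t: 9.53
ee_pos: [530.3, 8.6, 42.7]
orientation: [-3.136, -0.18, -0.0]
ft_force: [0.1, -0.8, -0.8]
width: 0.3
```

>>> carry_out(
  rows=[
    [[0,-0.0005,0],[0,0,0],1],
    [[0,0,0],[0,0,0],1],
    [[0,0,0],[0,0,0],1],
  ],
)

```text
t: 9.78
ee_pos: [530.3, 9.1, 42.7]
orientation: [-3.136, -0.18, -0.0]
ft_force: [0.4, 0.0, -0.0]
width: 0.6
```

Run:
```python
from workcell import readout, imaging
import cv2,numpy as np
for n in("top","side"):
    im=imaging.get_image(n)[:,:,::-1]; cv2.imwrite(f"pics/{n}2.png",im)
    a=im[180:310,235:440] if n=='top' else im[200:340,250:390]
    cv2.imwrite(f"pics/{n}2z.png",cv2.resize(a,None,fx=3.9 if n=='top' else 4.2,fy=3.9 if n=='top' else 4.2,interpolation=cv2.INTER_CUBIC))
o=readout.get_obs();print(o['t'],o['ee_pos'],o['ft_force'])
```

```text
9.8833 [530.2794369    9.07544306  42.69309279] [-0.33156449  0.67070344  0.0515859 ]
```

View pics/top2z.png

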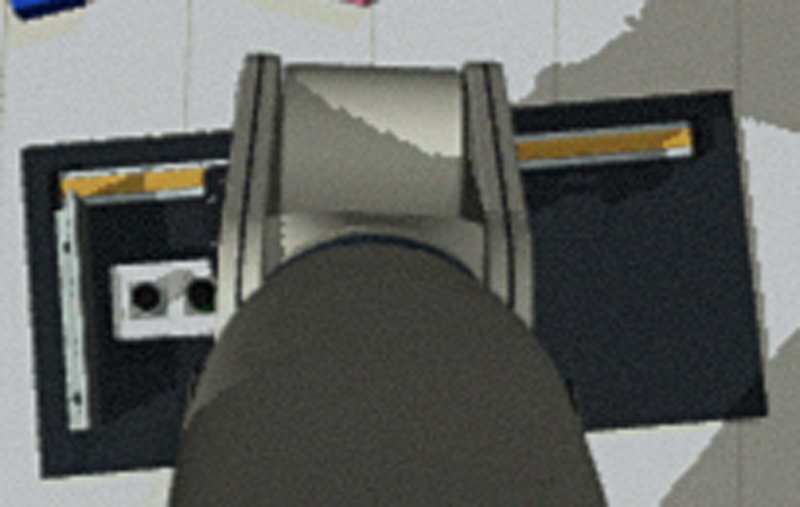

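View pics/side2z.png

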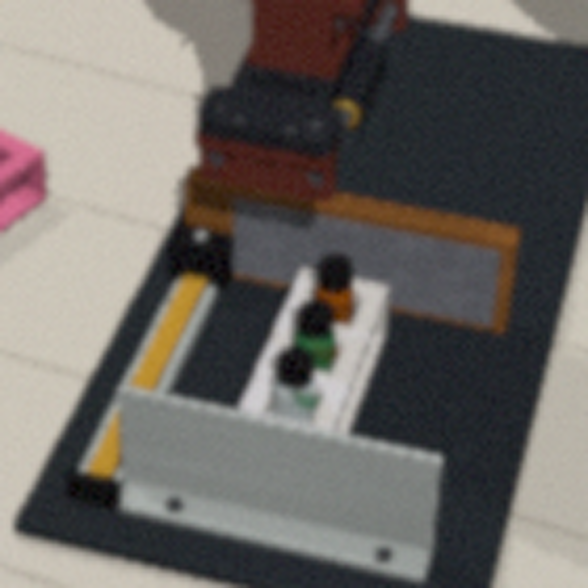

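The force has dropped to zero, so the fence drew itself in. I'll back straight off, lift clear and measure.

>>> carry_out(
  rows=[
    [[0,0.003,0],[0,0,0],1],
    [[0,0.006,0],[0,0,0],1],
    [[0,0.01,0],[0,0,0],1],
    [[0,0.01,0],[0,0,0],1],
    [[0,0.01,0],[0,0,0],1],
    [[0,0,-0.02],[0,0,0],1],
    [[0,0,-0.025],[0,0,0],1],
    [[0,0,-0.03],[0,0,0],1],
    [[0,0,-0.03],[0,0,0],1],
    [[0,0.02,-0.03],[0,0,0],1],
    [[0,0.03,-0.02],[0,0,0],1],
    [[0,0.03,0],[0,0,0],1],
  ],
)

```text
t: 10.88
ee_pos: [546.5, -111.2, 202.7]
orientation: [3.134, 0.182, 0.012]
ft_force: [0.4, -0.3, 0.5]
width: 0.5
```

>>> carry_out(
  rows=[
    [[0,0.03,0],[0,0,0],1],
    [[0,0.03,0],[0,0,0],1],
    [[0,0.03,0],[0,0,0],1],
    [[0,0.03,0],[0,0,0],1],
    [[0,0.03,0],[0,0,0],1],
    [[0,0.03,0],[0,0,0],1],
    [[0,0.02,0],[0,0,0],1],
    [[0,0,0],[0,0,0],1],
  ],
)

```text
t: 11.55
ee_pos: [566.5, -312.7, 197.6]
orientation: [3.135, 0.174, 0.001]
ft_force: [0.6, -0.3, -0.1]
width: 0.3
```

Run:
```python
from workcell import readout, imaging
import cv2,numpy as np
for n in("top","side"):
    im=imaging.get_image(n)[:,:,::-1]; cv2.imwrite(f"pics/{n}3.png",im)
    a=im[195:310,235:440] if n=='top' else im[190:350,250:410]
    f=3.9 if n=='top' else 3.7
    cv2.imwrite(f"pics/{n}3z.png",cv2.resize(a,None,fx=f,fy=f,interpolation=cv2.INTER_CUBIC))
o=readout.get_obs();print(o['t'],o['ee_pos'],o['ft_force'])
```

```text
11.65 [ 565.95035425 -308.98679976  197.21820949] [0.22879097 0.63979386 0.3671491 ]
```

View pics/top3z.png

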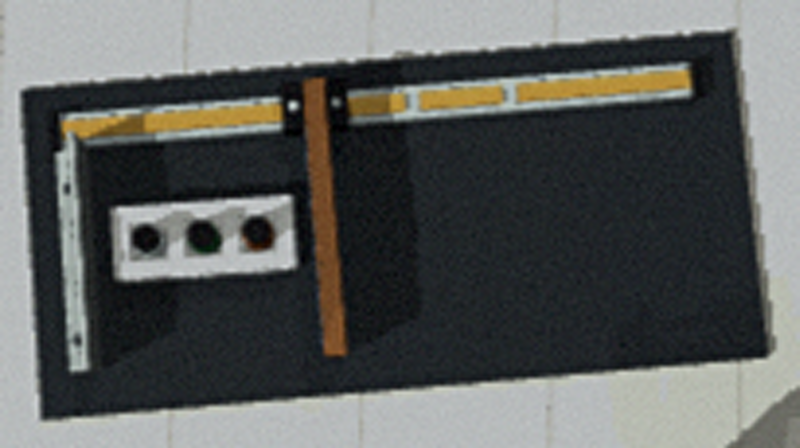

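View pics/side3z.png

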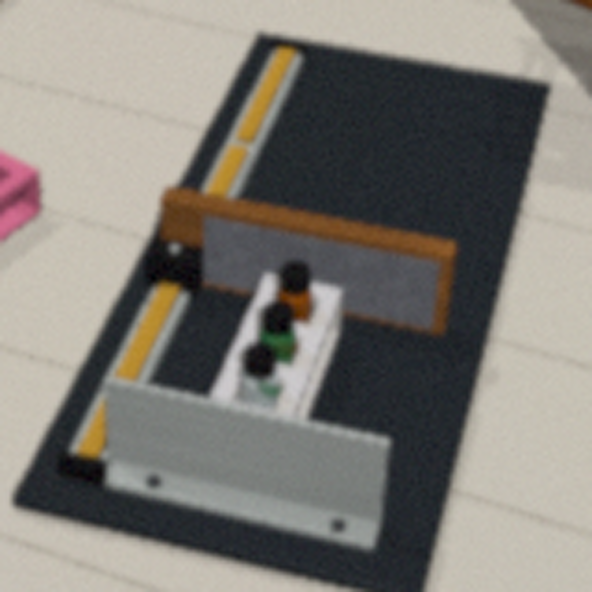

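The fence now stands at the last notch. In the zoomed top view its screws are at (293,106) and (336,102), and the rack hasn't moved. I'll put numbers on it.

Run:
```python
from h import *
c=np.array([503.3,-16.5]);e=np.array([.9934,.1145]);u=np.array([-.1145,.9934])
def tr(p,z):
    q=ray('top',Z(p),z)[:2]-c; return np.round([q@e,q@u],1)
for n,p,z in (('n1',(510,94),24),('n2',(411,103),24),('n3',(315,107),24),('screws',(314.5,104),45),('carrL',(284,108),45),('carrR',(346,102),45),
 ('brd rack +',(302,80),76),('brd front +',(325,78),76),('brd rack -',(325,356),76),('brd front -',(347,354),76),('rackR',(297,235),47),
 ('OLDscrews',(496.5,91.5),45)): print(n,tr(p,z))
for n in('top','side'):
    a,b=[cv2.imread(f'pics/{n}{i}.png').astype(int) for i in(0,3)]
    d=(abs(a-b).max(2)>45).astype('uint8'); k,_,s,_=cv2.connectedComponentsWithStats(cv2.morphologyEx(d,cv2.MORPH_OPEN,np.ones((2,2),'uint8')))
    print(n,[list(map(int,x)) for x in s[1:] if x[4]>15])
```

```text
n1 [ 76.6 -83.7]
n2 [ 76.1 -17.8]
n3 [78.8 45.8]
screws [77.6 46.2]
carrL [76.6 66.1]
carrR [77.1 25.7]
brd rack + [88.6 53.1]
brd front + [88.7 38.5]
brd rack - [-85.2  53.4]
brd front - [-85.2  39.7]
rackR [-6.6 64.6]
OLDscrews [ 75.7 -72.5]
top [[257, 128, 383, 352, 44780], [593, 161, 9, 16, 96], [496, 198, 21, 42, 477], [529, 205, 4, 6, 17], [353, 213, 30, 70, 559], [308, 216, 19, 71, 510], [536, 238, 35, 29, 495], [576, 259, 7, 10, 45], [499, 268, 28, 32, 542], [493, 280, 12, 12, 69], [581, 280, 7, 6, 30], [439, 354, 8, 6, 31], [377, 397, 4, 8, 17], [331, 426, 35, 54, 273], [340, 429, 87, 51, 3067], [244, 456, 55, 24, 667]]
side [[338, 0, 48, 23, 651], [512, 0, 10, 4, 33], [565, 0, 75, 267, 12246], [496, 7, 42, 31, 267], [361, 18, 25, 7, 119], [512, 24, 7, 4, 22], [345, 27, 6, 10, 35], [340, 32, 64, 102, 2995], [478, 37, 50, 65, 1494], [500, 90, 9, 5, 33], [548, 91, 4, 5, 16], [527, 98, 44, 151, 3620], [339, 115, 7, 7, 30], [311, 125, 29, 42, 602], [399, 138, 15, 21, 105], [366, 146, 6, 8, 27], [441, 147, 14, 8, 51], [342, 148, 9, 13, 73], [372, 162, 78, 100, 1340], [424, 168, 32, 47, 400], [308, 213, 75, 34, 779], [507, 218, 14, 8, 43], [323, 228, 8, 6, 21], [328, 234, 10, 6, 31], [363, 239, 10, 7, 23], [292, 242, 82, 39, 1328], [557, 248, 17, 15, 154], [547, 256, 13, 14, 92], [568, 260, 13, 13, 64], [604, 266, 26, 11, 154], [461, 271, 47, 27, 747]]
```

Run:
```python
from workcell import close_job
print(close_job())
```

```text
the job is handed in; nothing more can be done
None
```

The oak fence is seated in the last notch, and I handed the job in at about 11.7 s with the arm clear of everything.

**Push:** I pushed with the backs of the closed fingers on the bare face. Sliding took about 2–3 N, and getting out of the middle notch took about 10 N. At the last notch the push force fell to zero, so I stopped there. I then backed off and lifted away.

**Final check:** in the last top view the carriage and board are centred at tray y ≈ 46.2 mm. The last notch measures about 46.4 mm from a fit of all three notches, or 45.8 mm on its own. The board ended about 4 mm ahead of where my fingers stopped, which fits the ball drawing it in.

**Rack and surroundings:** the gap from the board to the rack is about 11 mm, within the expected 10–17 mm. The rack and vials show no change between the first and last pictures. There are some differences around the bowl, bottle and box, which I take to be the arm and its shadow. I did not measure those separately, but the robot met no unexpected force on the way.

**Disagreements:** the two cameras differed by up to about 10 mm at the tray's far corners and 3–6 mm at the notches and board. I used the top view for the final position. In the middle notch the fence ran about 8 mm ahead of the fingers, more than the expected 4 mm or so.

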